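# Shut the counter box and level the counter stand, holding the knob down

## Task

On the mahjong counter stand, slide the pale blue cover fully shut over the counter compartment. Then press the orange levelling knob down with the gripper so that the foot under it stands firmly on the stand's base, and turn it until the bubble sits centred between the two black lines of the spirit level. Finish while still holding the knob pressed down with the bubble centred, and leave the other things on the table alone.

Things in the scene. Friction and masses are not known exactly. Their poses are not given: they have to be found in the camera images.
- stand: Fixed dark grey base plate of the counter stand, 200 x 320 x 12 mm (x, y, z), origin at the centre of its underside on the table. Its y axis runs along the stand from the hinge end (-y) to the knob end (+y); z is up. A white deck 160 x 280 x 26 mm is hinged above it, top 52 mm above the table when level. On it from the hinge end: counter compartment with cover, spirit level, knob.
- deck (a joint): Tilt of the white deck about its hinge, rad: 0 = level, positive = knob end high. A weak spring lifts it to about +0.06 when nobody presses (15 mm up at the knob).
- cover (a joint): Slide of the cover in m: 0 = fully shut over the compartment (end stop, at the hinge end), up to 0.070 = open, parked over the spirit level. Friction about 1 N.
- cover_fin (a point): Centre of the top edge of the mid-blue grip fin on the pale blue cover (plate 103 x 74 x 4 mm). The fin is 40 mm along x, 12 mm thick along y, stands upright 26 mm above the plate at its centre. Axes parallel to the deck: the cover opens along +y (towards the knob) and shuts along -y. Free room on both y sides of the fin.
- knob_bar (a point): Centre of the top of the orange knob's grip bar, on the knob's upright axis. Bar 46 mm long (point x), 14 mm thick (point y), 28 mm high, standing on a black disc. About 100 mm above the table when the deck is level and the knob not pressed, some 13 mm more at the start. In the stand's frame the axis is at x = -10, y = +90 mm.
- knob_press (a joint): How far the knob is pressed into the deck against its own spring, m: 0 = free, 0.012 = bottomed; about 2 N + 0.7 N per mm. Pressing swings the deck down first (about 3 N at the knob, the knob sinking in about 1 to 2 mm) until the foot meets the base; then the knob goes in further. 5 to 9 mm in is a firm press.
- foot: Small black round levelling foot, 12 mm in diameter, on the screw under the deck below the knob; origin at its lowest point. It lifts clear of the base when the knob is not pressed.
- pad: Steel disc 40 mm in diameter, 4 mm thick, fixed on the base plate under the knob, on which the foot lands; origin at the centre of its underside.
- vial_mid (a point): Midpoint of the green spirit-level vial (64 mm long along y, 26 mm wide) on the deck; y axis along the deck towards the knob. Two black lines cross the vial 12.5 mm either side of this point. The open cover hides it.
- bubble_mid (a point): Centre of the pale yellow bubble (15 mm long along y, 18 mm wide), axes as vial_mid. It runs to the higher end: its y offset from vial_mid is 0.40 m per rad of deck tilt; with the foot standing on the base that is 12.4 mm per rad of knob turn. 0 = centred.
- dish: Loose black ceramic dish, 100 mm in diameter, 28 mm high; origin under its centre. Leave alone.
- cup: Loose white cup, 68 mm in diameter, 70 mm high; origin under its centre. Leave alone.
- opener: Loose flat steel bottle opener, about 117 mm long (x), 6 mm high; origin on the underside. Leave alone.
- die0: Loose bone-white die, 18 mm; origin under its centre. Leave alone.
- die1: Second loose die, as die0. Leave alone. (At the table's four sides, about 0.25 m and 0.87 m ahead of the robot base and 0.53 m to its left and right, stand fixed pale blue tile racks, 380 mm long, 75 mm deep, 55 mm high.)
- deck_hinge (a point): Middle of the deck's hinge line, which runs along the stand's x axis, 55 mm above the table, 135 mm to the -y side of the stand's origin and 225 mm from the knob axis. Axes as the stand.
- dispenser_top (a point): Top of the plunger of the clear counter dispenser column on the deck: 40 mm in diameter, 57 mm high above the deck with its plunger, beside the compartment, 80 mm to the +x side of the shut cover's fin.
- knob_disc (a point): Centre of the top of the black disc, 60 mm in diameter, under the bar; 28 mm below knob_bar. Disc and bar turn together with friction 0.08 N m.
- knob: The turning knob (sleeve with disc and bar), origin on its axis at the deck's top. Turned clockwise seen from above it screws its foot down out of the deck by 7 mm per rad (knob end rises when pressed); counterclockwise draws it up. The foot always starts screwed out too far: 0.75 to 1.4 rad of counterclockwise turn are needed to level.

How it is judged (in metres and radians):
On the way, in this order (a step that is already met when the one before it is completed fails the run):
1. the cover is fully shut (within 4 mm of its stop) (value of joint cover below 0.004 m), for 0.2 s.
2. the knob is pressed, its foot stands on the base with more than 1.5 N, and the bubble is centred within 5 mm (value of joint knob_press above 0.003 m and contact force between foot and pad above 1.5 N and contact force between the fingers and knob above 2 N and y of bubble_mid in the frame of vial_mid between -0.005 and 0.005 m), for 0.3 s.
At the end, for the whole second after the job is handed in: Through the last second the gripper still holds the knob pressed in by more than 3 mm (fingers on the knob with more than 2 N), its foot stands on the base pad with more than 1.5 N, the bubble is within 5 mm of the vial's middle, the deck is still, and the cover is within 4 mm of shut (all of step 2 and value of joint cover below 0.004 m and velocity of joint deck between -0.02 and 0.02 rad/s); the arm keeps its last pose, push and grip.
It fails at once if a loose bystander was moved by more than 20 mm (distance of any of dish, cup, opener, die0, die1 from where it was at the start of the episode above 0.02 m).
It also fails if it takes over 43 s, if anything falls off the work surface, if the arm or the gripper's body presses on something with over 40 N, if the wrist force passes 120 N, or if a joint passes its speed limit or range.

## Robot

A 6-joint arm with a two-finger parallel gripper is mounted at the origin on the work surface. World frame = base frame: x ahead of the robot, y to its left, z up, the work surface at z = 0. Lengths are in mm, angles in rad, forces in N, time in s.
With the tool pointing down it reaches from about 350 to 775 mm from the base axis. Payload 5.5 kg.
Tool frame: the origin (TCP) lies midway between the tips of the shut fingers; the grasp point (between the pads) lies r.grip_point_offset behind it (r.grip_point_offset is the distance from the TCP to the grasp point, in mm); x points along the fingers, y is the direction in which the jaws open and shut, and the axes are right-handed (so a half turn about x gives the same grasp; the last joint's range is limited). The gripper opens to 85 mm and grips with 20 to 120 N. Pads are 22 mm wide; open, the fingers measure 114 mm over their backs; the gripper's body (76 mm by 85 mm) begins 54 mm behind the grasp point. The pads swing forward as they close: fully open they stand 13 mm farther back than shut.
Start: joints at [-1.355, 0.313, 0.046, 1.304, 0, 1.431], TCP at [200.294, -539.031, 231.323] pointing down, gripper open.
Joint ranges: [-2.76, 2.76], [-0.86, 1.69], [-1.03, 1.26], [-2.2, 2.34], [-1.47, 1.5], [-3.14, 3.14]. Speed limits (rad/s): [2.57, 2.57, 3.14, 3.14, 3.14, 3.14].

## Interface

Orientations are given as a rotation vector (axis times angle).
In Python, from workcell import r, optics, hand_in, nets gives the robot as it stands.
- The arm moves only by the tool play_rows, never from a script. Its argument "steps" is a list of rows, each an object of numbers: "x", "y", "z": the shift along the world's x, y, z in cm; "yaw": the turn about the world's z in degrees. In form: [{"x": .., "y": .., "z": .., "yaw": ..}, ...]. A call has exactly 8 rows; each row is the pose to reach, as a shift and turn from the pose commanded when the call began; what a row does not reach only later rows make up. A row lasts 1/10 s, in which the tool goes at most 50 mm and 8.59 degrees, less where a joint would pass 70% of its speed; a pose out of reach is approached as far as the arm can. A call with a gripper value outside its range is refused whole. "claw" is the opening, from 0 (shut) to 1 (fully open), set as the call begins (left out, the last holds). The fingers move at their own pace and stop on an object; the grip force is fixed at half the most. Time passes only in rows, so rows that repeat a pose let the fingers close, or fill a call up. It gives the time, the measured TCP pose, the force and the opening at its end, in the units of the state.
- r.sense(): the state, without advancing time (a new reading comes with each control period).
- optics.grab_frame(name): name is "side" or "top"; returns the picture (400x640x3 uint8, red, green, blue); there is no depth.
- optics.camera_info(name): a dict with "fx", "fy", "cx", "cy" (pixels), "extrinsics" (4x4, takes a point from camera to world coordinates). Camera axes: x right, y down, z forward; pixel columns grow to the right and rows downward; lengths in mm; the calibration is good to about 2 mm. A picture is of the moment at which its call begins. camera_info takes no time and is no camera call.
- hand_in(): hands the job in, once; it reports no verdict.
Trained networks look in the newest picture that a camera, given by its name, has taken for a name from the list of things; names that differ only in an ending like _2 or _b are one class to them, and where a whole thing is asked for, a point or a joint stands for the part that bears it (a point fixed in the world has none). Each returns a list of dicts, best first, with "confidence" (0 to 1); they miss things now and then, are a little off and sometimes report something else, mostly with a low value. They report only what shows in the picture. A call takes as long as a camera call.
- nets.look_for(label, camera): "at" ([row, column] in pixels, amid what is visible of it).
- nets.landmark_of(label, camera): "at" ([row, column] in pixels: a listed point, or the origin of a listed thing).
The state is a dict: "t": time; "joint_positions": joint angles; "qvel": joint speeds; "joint_efforts": joint torques, N m; "tool_pos": TCP position; "tcp_rot": TCP orientation; "ft_force": force on the tool from outside, world axes, zero at the start; "wrist_torque": the same for the moment, N m; "finger_gap": finger opening in mm.
Only numpy, scipy, OpenCV 4.12 (cv2) and the standard library are available. Lean on these libraries where they do the work, as an engineer would, in place of code of your own. Each camera call takes 0.05 s, during which the arm holds its last target.

## Working session

There is one attempt and no reset: what is moved stays moved. The work goes in short steps, Python scripts to look and compute and a tool call to move; the robot and the scene stay as the last step left them, time stands still between calls to the robot, and variables do not carry over. Pictures are saved under pics/ and viewed, and the job is handed in when it is done.

Besides the shell and the picture viewer there is one more tool, called after ">>>" as name(argument=value, ...) on one line, values as JSON. play_rows: Moves the arm, as the interface text tells. Its arguments: {"type":"object","properties":{"steps":{"type":"array"},"claw":{"type":"number"}},"required":["steps"]}

```bash
mkdir -p pics
cat > h.py <<'E'
import numpy as np, cv2
from workcell import r, optics, hand_in, nets
def save(n,f):
    im=optics.grab_frame(n); cv2.imwrite('pics/'+f,im[:,:,::-1]); return im
def ray(n,rc):
    c=optics.camera_info(n); E=np.array(c['extrinsics'])
    d=np.array([(rc[1]-c['cx'])/c['fx'],(rc[0]-c['cy'])/c['fy'],1.])
    return E[:3,3],E[:3,:3]@d
def atz(n,rc,z):
    o,d=ray(n,rc); return o+d*(z-o[2])/d[2]
def tri(rc1,rc2):
    o1,d1=ray('top',rc1);o2,d2=ray('side',rc2)
    s=np.linalg.lstsq(np.c_[d1,-d2],o2-o1,rcond=None)[0]
    p,q=o1+s[0]*d1,o2+s[1]*d2
    return (p+q)/2,np.linalg.norm(p-q)
def proj(n,p):
    c=optics.camera_info(n); E=np.linalg.inv(np.array(c['extrinsics']))
    q=E[:3,:3]@np.array(p)+E[:3,3]; return q[1]/q[2]*c['fy']+c['cy'],q[0]/q[2]*c['fx']+c['cx']
E
python3 - <<'E'
from h import *
save('top','t0.png');save('side','s0.png')
for l in ['cover_fin','knob_bar','knob_disc','stand','deck_hinge','dispenser_top']:
    a=nets.landmark_of(l,'top')[:2];b=nets.landmark_of(l,'side')[:2]
    print(l,[(x['at'],x['confidence']) for x in a],[(x['at'],x['confidence']) for x in b])
    if a and b: print(tri(a[0]['at'],b[0]['at']))
s=r.sense();print(s['t'],s['tool_pos'],s['tcp_rot'],s['finger_gap'],s['ft_force'],r.grip_point_offset)
for n in('top','side'):print(np.array(optics.camera_info(n)['extrinsics']).round(2))
E
```

```text
cover_fin [([206.7, 330.7], 0.59), ([237.8, 181.8], 0.24)] [([199.0, 332.8], 0.77)]
(array([526.29021693, -21.59044486, 105.94095353]), np.float64(0.6536374507723581))
knob_bar [([186.4, 288.6], 0.68)] [([206.7, 290.3], 0.58)]
(array([572.22602228,  81.05877684, 121.97421734]), np.float64(9.231833018239627))
knob_disc [([190.2, 293.1], 0.97)] [([212.8, 286.3], 0.96)]
(array([576.10773975,  78.0908332 ,  93.38076512]), np.float64(11.8614970819733))
stand [([205.9, 327.3], 0.76)] [([225.3, 324.0], 0.78), ([209.1, 289.1], 0.54)]
(array([545.10688115, -14.44779827,   0.82638519]), np.float64(2.9035435032648893))
deck_hinge [([216.9, 376.8], 0.81)] [([195.7, 365.0], 0.73), ([297.7, 179.8], 0.73)]
(array([ 512.26018736, -142.79805045,   42.11059678]), np.float64(10.689423265990774))
dispenser_top [([184.2, 363.3], 0.68)] [([168.8, 343.8], 0.73)]
(array([ 575.63089266, -106.3828383 ,  122.67197396]), np.float64(12.239840004421119))
0.7 [ 200.30269821 -539.05638458  231.36128467] [ 2.0275947   0.36440509 -2.02761046] 85.1227177456973 [-0.09350994 -0.30458519  0.07149178] 18.700000000000003
[[-0.00000e+00 -9.90000e-01  1.50000e-01  3.70320e+02]
 [-1.00000e+00  0.00000e+00 -0.00000e+00  1.26800e+01]
 [ 0.00000e+00 -1.50000e-01 -9.90000e-01  1.19342e+03]
 [ 0.00000e+00  0.00000e+00  0.00000e+00  1.00000e+00]]
[[-7.2000e-01 -4.9000e-01  5.0000e-01  3.9770e+01]
 [-7.0000e-01  4.9000e-01 -5.2000e-01  5.2255e+02]
 [ 1.0000e-02 -7.2000e-01 -7.0000e-01  8.2375e+02]
 [ 0.0000e+00  0.0000e+00  0.0000e+00  1.0000e+00]]
```

Run:
```python
import cv2
t=cv2.imread('pics/t0.png');s=cv2.imread('pics/s0.png')
cv2.imwrite('pics/t0z.png',cv2.resize(t[140:270,230:430],None,fx=4,fy=4,interpolation=2))
cv2.imwrite('pics/s0z.png',cv2.resize(s[120:270,230:430],None,fx=4,fy=4,interpolation=2))
```

```text
(no output)
```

View pics/t0.png

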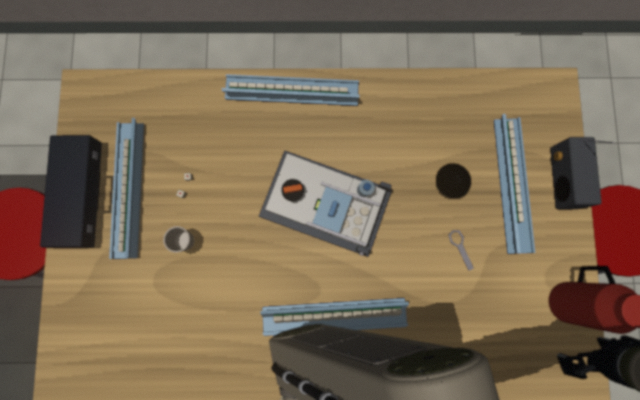

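View pics/s0.png

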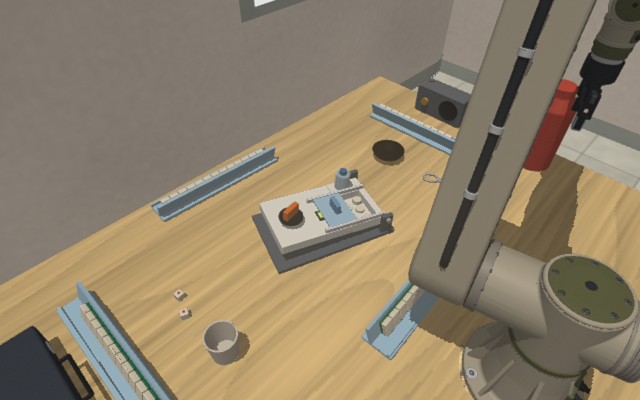

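```bash
ls pics
```

```text
s0.png
s0z.png
t0.png
t0z.png
```

View pics/t0z.png

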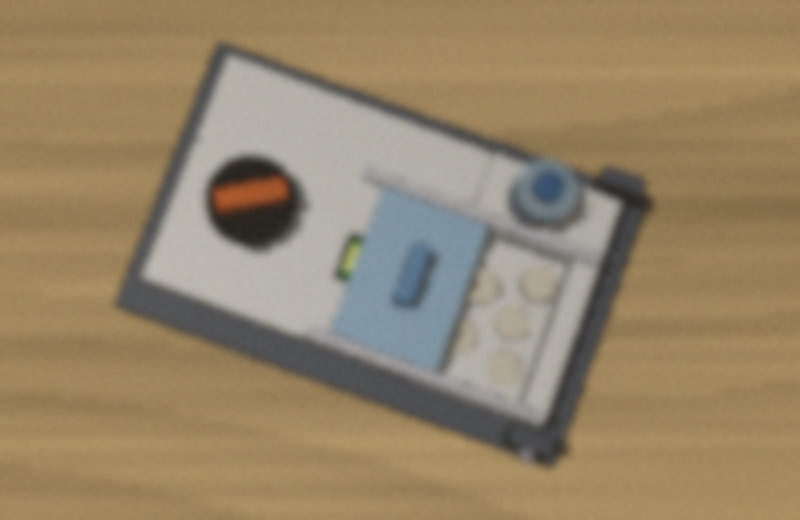

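View pics/s0z.png

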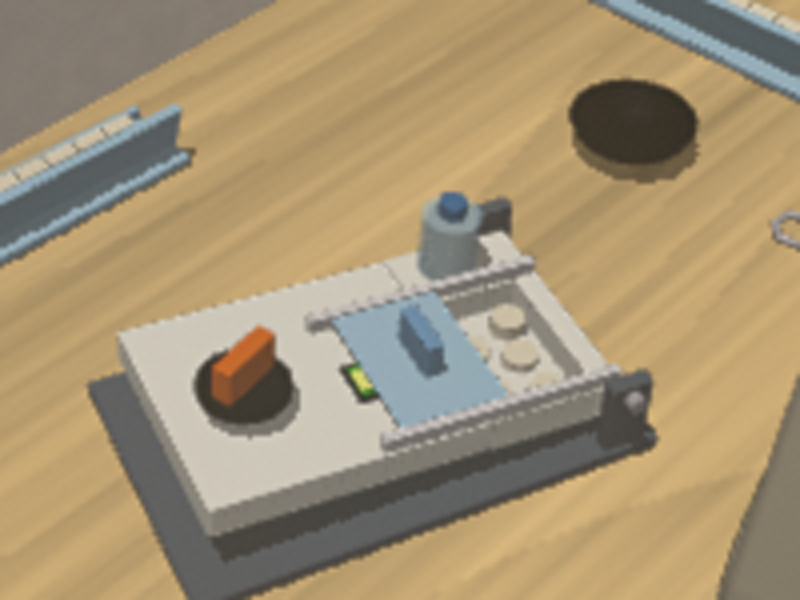

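The pictures show the stand rotated about -20°, with the knob at top px (190,292), the fin at (206,332), and the open cover partly hiding the vial. Next I'll refine these positions with colour segmentation.

```bash
cat >> h.py <<'E'
def blob(im,kind,box):
    hsv=cv2.cvtColor(im,cv2.COLOR_RGB2HSV).astype(int); h,s,v=[hsv[...,i] for i in range(3)]
    if kind=='or': m=(h<14)&(s>140)&(v>90)
    if kind=='fin': m=(h>95)&(h<125)&(s>105)&(v>60)
    z=np.zeros(m.shape,bool); a,b,c,d=box; z[a:b,c:d]=m[a:b,c:d]
    rr,cc=np.nonzero(z); return np.array([rr.mean(),cc.mean()]),rr,cc
E
python3 - <<'E'
from h import *
from scipy.spatial.transform import Rotation as R
t=cv2.imread('pics/t0.png')[:,:,::-1].copy();s=cv2.imread('pics/s0.png')[:,:,::-1].copy()
c,rr,cc=blob(t,'or',(140,270,230,430));print('or top',c,len(rr))
for z in(100,113):print(atz('top',c,z))
w=np.array([atz('top',(a,b),110)[:2] for a,b in zip(rr,cc)]);w-=w.mean(0);u,sv,vt=np.linalg.svd(w,full_matrices=False);print(vt[0],np.degrees(np.arctan2(*vt[0][::-1])),sv*2/np.sqrt(len(w))*np.sqrt(3))
c2,rr,cc=blob(s,'or',(120,270,230,430));print('or side',c2,tri(c,c2))
print('hsv fin',cv2.cvtColor(t[208:209,333:334].copy(),cv2.COLOR_RGB2HSV),cv2.cvtColor(t[200:201,340:341].copy(),cv2.COLOR_RGB2HSV))
c,rr,cc=blob(t,'fin',(190,225,322,345));print('fin top',c,len(rr),atz('top',c,95))
# base corners z=12
P=[]
for x,y in[(222,43),(118,303),(550,466),(652,203)]:
    p=atz('top',(140+y/4,230+x/4),12)[:2];P.append(p);print(p)
P=np.array(P);print(P.mean(0),[np.linalg.norm(P[i]-P[i-1]) for i in range(4)])
d=P[0]+P[1]-P[2]-P[3];print('yaxis',d/np.linalg.norm(d));d=P[0]+P[3]-P[1]-P[2];print('xaxis',d/np.linalg.norm(d))
print(R.from_rotvec(r.sense()['tcp_rot']).as_matrix().round(3))
E
```

```text
or top [187.97457627 292.07627119] 118
[576.0273062   76.52693302 100.        ]
[573.58157011  75.76786562 113.        ]
[-0.18174967  0.98334483] 100.47168993745917 [46.93598608 16.04712351]
or side [211.17919075 289.93063584] (array([575.30089536,  75.92643298,  99.72872808]), np.float64(1.9517398186707002))
hsv fin [[[104  97 142]]] [[[102  57 162]]]
fin top [nan nan] 0 [nan nan nan]
[698.34147871 100.55327786]
[515.84471189 170.13058854]
[ 404.22373122 -122.30580879]
[ 583.80269052 -196.39060192]
[550.55315309 -12.00313608] [np.float64(318.26844288669537), np.float64(195.31019446252768), np.float64(313.0148395917261), np.float64(194.26054462547864)]
yaxis [0.35825457 0.93362394]
xaxis [ 0.9295072  -0.36880396]
[[ 0.     0.348 -0.937]
 [-0.    -0.937 -0.348]
 [-1.     0.     0.   ]]h.py:24: RuntimeWarning: Mean of empty slice.
  rr,cc=np.nonzero(z); return np.array([rr.mean(),cc.mean()]),rr,cc
  ret = ret.dtype.type(ret / rcount)
```

Run:
```python
from h import *
t=cv2.imread('pics/t0.png')[:,:,::-1].copy();s=cv2.imread('pics/s0.png')[:,:,::-1].copy()
def f(im,box):
    hsv=cv2.cvtColor(im,cv2.COLOR_RGB2HSV).astype(int);a,b,c,d=box;q=hsv[a:b,c:d]
    m=(q[...,0]>98)&(q[...,0]<115)&(q[...,1]>83)
    rr,cc=np.nonzero(m);print(len(rr),rr.min()+a,rr.max()+a,cc.min()+c,cc.max()+c);return np.array([rr.mean()+a,cc.mean()+c]),rr+a,cc+c
c,rr,cc=f(t,(196,222,326,342));print(c,atz('top',c,75),atz('top',c,85))
c2,*_=f(s,(192,216,326,344));print(c2,tri(c,c2))
C=np.array([550.5,-12]);Y=np.array([.362,.932]);X=np.array([.932,-.362])
for z in(75,85):
    d=atz('top',c,z)[:2]-C;print('stand frame',d@X,d@Y)
```

```text
48 202 215 329 336
[208.45833333 332.70833333] [526.38034229 -27.53417713  75.        ] [524.98496347 -27.17459263  85.        ]
2 200 203 335 335
[201.5 335. ] (array([523.34319978, -26.90545857,  95.63052728]), np.float64(0.38765723325682316))
stand frame -16.856148863202893 -23.20916917617682
stand frame -18.286811511592383 -23.379163555450372
```

>>> play_rows(steps=[{"x":2,"y":3.2,"z":0,"yaw":8.5},{"x":4,"y":6.4,"z":0,"yaw":17},{"x":6,"y":9.6,"z":0,"yaw":25.5},{"x":8,"y":12.8,"z":0,"yaw":34},{"x":10,"y":16,"z":0,"yaw":42.5},{"x":12,"y":19.2,"z":0,"yaw":51},{"x":14,"y":22.4,"z":0,"yaw":59.5},{"x":16,"y":25.6,"z":0,"yaw":68}], claw=0.45)

```text
t: 1.5
tool_pos: [360.9, -281.7, 231.6]
tcp_rot: [1.226, 1.198, -1.225]
ft_force: [0.8, -0.1, 0.1]
finger_gap: 38.4
```

>>> play_rows(steps=[{"x":2,"y":3.2,"z":0,"yaw":8.5},{"x":4,"y":6.4,"z":0,"yaw":17},{"x":6,"y":9.6,"z":0,"yaw":25.5},{"x":8,"y":12.8,"z":0,"yaw":34},{"x":10,"y":16,"z":0,"yaw":42.5},{"x":12,"y":19.2,"z":0,"yaw":51},{"x":14,"y":22.4,"z":0,"yaw":59.5},{"x":16.5,"y":25.6,"z":0,"yaw":68}])

```text
t: 2.3
tool_pos: [525.7, -25.5, 231.7]
tcp_rot: [0.318, 1.547, -0.318]
ft_force: [0.3, -0.3, 0.7]
finger_gap: 38.8
```

Run:
```python
from h import *
from scipy.spatial.transform import Rotation as R
s=r.sense();print(s['t'],s['tool_pos'],s['finger_gap'],s['ft_force']);M=R.from_rotvec(s['tcp_rot']).as_matrix();print(np.degrees(np.arctan2(M[1,1],M[0,1])))
```

```text
2.3 [525.6729898  -25.50258667 231.65307258] 38.79044969165377 [ 0.27140392 -0.33249762  0.73481817]
66.74155789726498
```

>>> play_rows(steps=[{"x":0,"y":-0.1,"z":-4,"yaw":2},{"x":0,"y":-0.1,"z":-8,"yaw":2},{"x":0,"y":-0.1,"z":-11,"yaw":2},{"x":0,"y":-0.1,"z":-13,"yaw":2},{"x":0,"y":-0.1,"z":-14.5,"yaw":2},{"x":0,"y":-0.1,"z":-15.5,"yaw":2},{"x":0,"y":-0.1,"z":-16.3,"yaw":2},{"x":0,"y":-0.1,"z":-16.3,"yaw":2}])

```text
t: 3.1
tool_pos: [525.1, -28.0, 68.0]
tcp_rot: [0.296, 1.551, -0.296]
ft_force: [-1.5, 0.1, 2.2]
finger_gap: 38.8
```

Run:
```python
from h import *
t=save('top','t1.png');s=save('side','s1.png')
a=cv2.resize(t[140:270,230:430],None,fx=3.8,fy=3.8,interpolation=2);b=cv2.resize(s[120:270,230:430],None,fx=3.8,fy=3.8,interpolation=2)
cv2.imwrite('pics/a1.png',a[:,:,::-1]);cv2.imwrite('pics/b1.png',b[:,:,::-1])
```

```text
(no output)
```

View pics/a1.png

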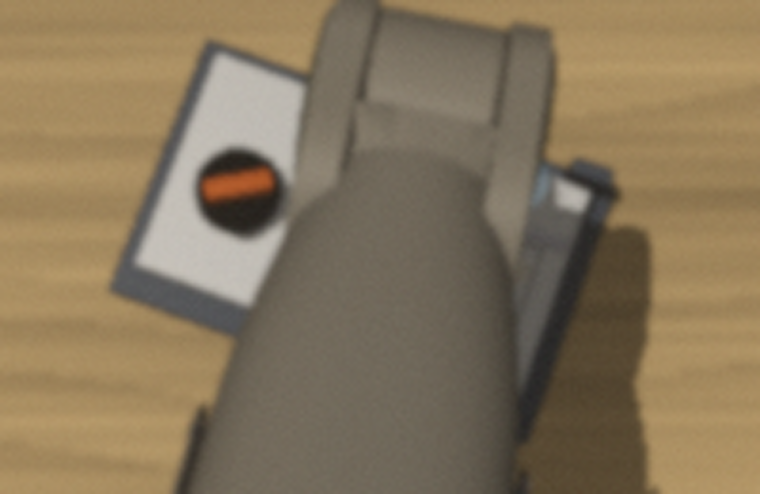

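View pics/b1.png

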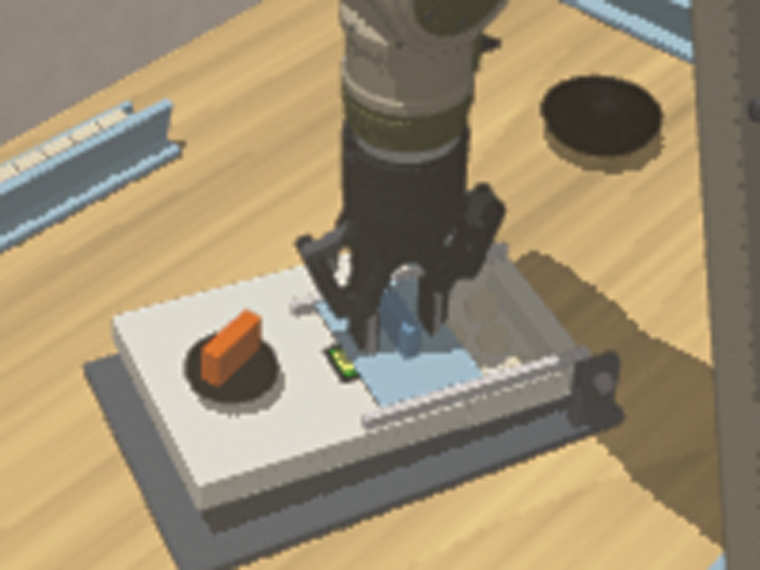

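The side view shows the fin (b1 px ~400,325) straddled by the fingers. I'll push it toward the hinge.

>>> play_rows(steps=[{"x":-0.35,"y":-0.9,"z":0,"yaw":0},{"x":-0.7,"y":-1.8,"z":0,"yaw":0},{"x":-1.05,"y":-2.7,"z":-0.1,"yaw":0},{"x":-1.4,"y":-3.6,"z":-0.1,"yaw":0},{"x":-1.75,"y":-4.5,"z":-0.1,"yaw":0},{"x":-2.1,"y":-5.4,"z":-0.2,"yaw":0},{"x":-2.35,"y":-6.1,"z":-0.2,"yaw":0},{"x":-2.6,"y":-6.7,"z":-0.2,"yaw":0}])

```text
t: 4.0
tool_pos: [498.9, -95.8, 66.2]
tcp_rot: [0.296, 1.551, -0.296]
ft_force: [0.9, 0.2, -0.3]
finger_gap: 38.5
```

>>> play_rows(steps=[{"x":-0.06,"y":-0.15,"z":0,"yaw":0},{"x":-0.11,"y":-0.28,"z":0,"yaw":0},{"x":-0.15,"y":-0.38,"z":0,"yaw":0},{"x":-0.18,"y":-0.46,"z":0,"yaw":0},{"x":-0.2,"y":-0.52,"z":0,"yaw":0},{"x":-0.22,"y":-0.57,"z":0,"yaw":0},{"x":-0.22,"y":-0.57,"z":0,"yaw":0},{"x":-0.22,"y":-0.57,"z":0,"yaw":0}])

```text
t: 4.8
tool_pos: [498.1, -97.9, 66.1]
tcp_rot: [0.298, 1.55, -0.289]
ft_force: [4.4, 10.2, -2.8]
finger_gap: 38.7
```

Run:
```python
from h import *
s=save('side','s2.png')
b=cv2.resize(s[120:270,230:430],None,fx=3.8,fy=3.8,interpolation=2)
cv2.imwrite('pics/b2.png',b[:,:,::-1])
q=r.sense();print(q['tool_pos'],q['ft_force'],q['wrist_torque'])
```

```text
[498.08012212 -97.88419981  66.1653612 ] [ 4.81517063  9.78120117 -1.54368251] [ 2.02549931 -0.98172303  0.00655337]
```

View pics/b2.png

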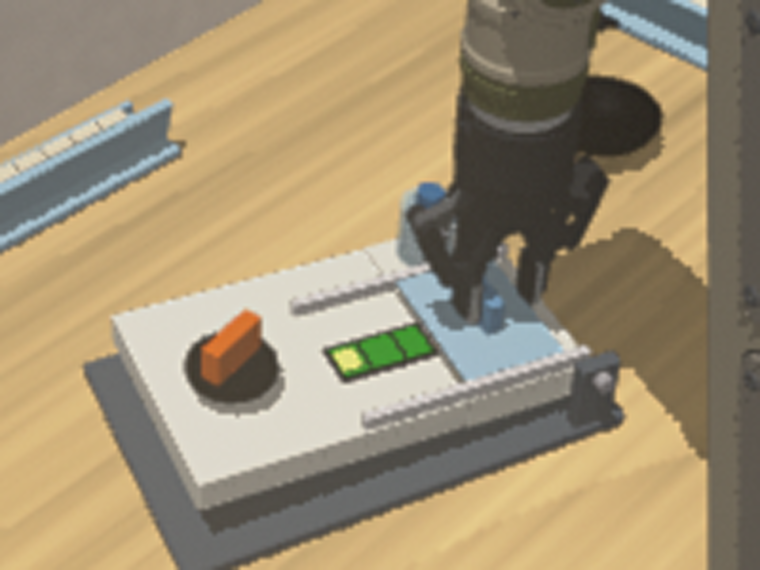

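>>> play_rows(steps=[{"x":0.25,"y":0.7,"z":0,"yaw":0},{"x":0.35,"y":0.9,"z":2,"yaw":0},{"x":0.35,"y":0.9,"z":6,"yaw":0},{"x":1.5,"y":3,"z":10,"yaw":-8},{"x":3,"y":7,"z":12,"yaw":-16},{"x":4.5,"y":11,"z":12,"yaw":-24},{"x":6,"y":15,"z":12,"yaw":-32},{"x":7.6,"y":17.6,"z":12,"yaw":-40}], claw=0.8)

```text
t: 5.65
tool_pos: [573.4, 77.8, 186.9]
tcp_rot: [0.84, 1.401, -0.84]
ft_force: [0.0, -0.1, -0.5]
finger_gap: 68.2
```

>>> play_rows(steps=[{"x":0,"y":0,"z":0,"yaw":-8},{"x":0,"y":0,"z":0,"yaw":-16},{"x":0,"y":0,"z":0,"yaw":-18.5},{"x":0,"y":0,"z":0,"yaw":-18.5},{"x":0,"y":0,"z":0,"yaw":-18.5},{"x":0,"y":0,"z":0,"yaw":-18.5},{"x":0,"y":0,"z":0,"yaw":-18.5},{"x":0,"y":0,"z":0,"yaw":-18.5}])

```text
t: 6.45
tool_pos: [573.1, 75.1, 186.4]
tcp_rot: [1.081, 1.286, -1.081]
ft_force: [-0.7, 0.8, 0.4]
finger_gap: 68.3
```

Run:
```python
from h import *
from scipy.spatial.transform import Rotation as R
t=save('top','t3.png');s=save('side','s3.png')
a=cv2.resize(t[140:270,230:430],None,fx=3.8,fy=3.8,interpolation=2);b=cv2.resize(s[120:270,230:430],None,fx=3.8,fy=3.8,interpolation=2)
cv2.imwrite('pics/a3.png',a[:,:,::-1]);cv2.imwrite('pics/b3.png',b[:,:,::-1])
for l in['cover_fin','knob_bar']:
  print(l,nets.landmark_of(l,'side')[:1])
s=r.sense();print(s['t'],s['tool_pos'],s['finger_gap'],s['ft_force']);M=R.from_rotvec(s['tcp_rot']).as_matrix();print(np.degrees(np.arctan2(M[1,1],M[0,1])))
```

```text
cover_fin [{'at': [192.0, 354.6], 'confidence': 0.64}]
knob_bar [{'at': [205.5, 288.7], 'confidence': 0.55}]
6.65 [573.09068829  75.17355882 186.34200087] 68.37923271537194 [ 0.006526   -0.35408704 -0.78678235]
9.882510465915363
```

View pics/a3.png

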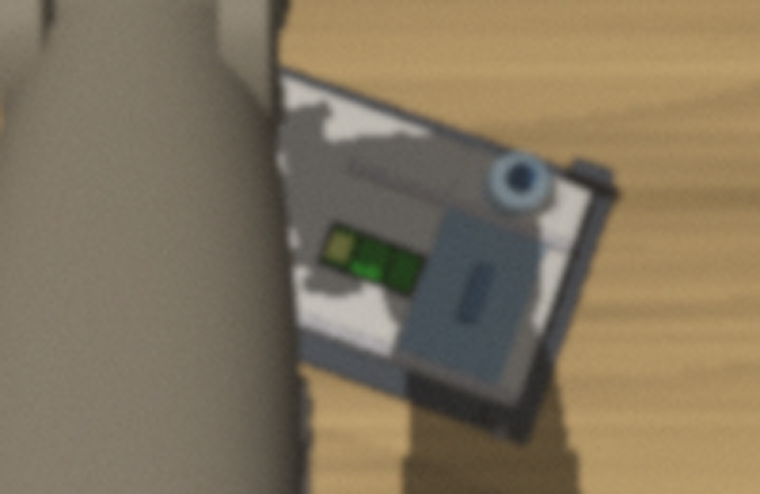

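View pics/b3.png

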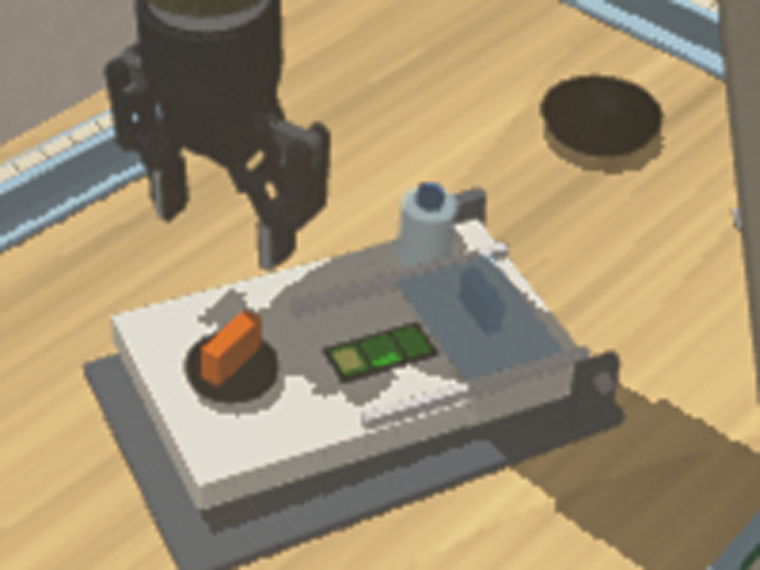

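Both views show the cover shut over the compartment, with the fin directly across from the dispenser, and the bubble at the knob end. The fingers are above the knob, so I'll descend.

>>> play_rows(steps=[{"x":0.05,"y":0.05,"z":-2.5,"yaw":0.5},{"x":0.05,"y":0.05,"z":-5,"yaw":0.5},{"x":0.05,"y":0.05,"z":-7,"yaw":0.5},{"x":0.05,"y":0.05,"z":-8.5,"yaw":0.5},{"x":0.05,"y":0.05,"z":-9.2,"yaw":0.5},{"x":0.05,"y":0.05,"z":-9.2,"yaw":0.5},{"x":0.05,"y":0.05,"z":-9.2,"yaw":0.5},{"x":0.05,"y":0.05,"z":-9.2,"yaw":0.5}])

```text
t: 7.45
tool_pos: [574.4, 75.8, 95.4]
tcp_rot: [1.075, 1.288, -1.073]
ft_force: [0.5, -0.5, 0.5]
finger_gap: 68.7
```

```bash
cat >> h.py <<'E'
def look(i):
    t=save('top',f't{i}.png');s=save('side',f's{i}.png')
    a=cv2.resize(t[150:230,270:400],None,fx=3,fy=3,interpolation=2);b=cv2.resize(s[160:260,240:400],None,fx=4.5,fy=4.5,interpolation=2)
    o=np.zeros((600,720,3),np.uint8);o[:450,:720]=b[:450,:720];  o[450:,:240]=a[60:210,60:300]
    cv2.imwrite(f'pics/v{i}.png',o[:,:,::-1])
    q=r.sense();print(q['t'],q['tool_pos'],q['ft_force'],q['wrist_torque'],q['finger_gap'])
E
python3 -c "
from h import *
look(4)"
```

```text
7.55 [574.26474366  75.78073078  95.27999308] [ 0.39927661  0.63056373 -0.10076872] [-0.04318342 -0.04265638  0.00969695] 68.43249612661344
```

View pics/v4.png

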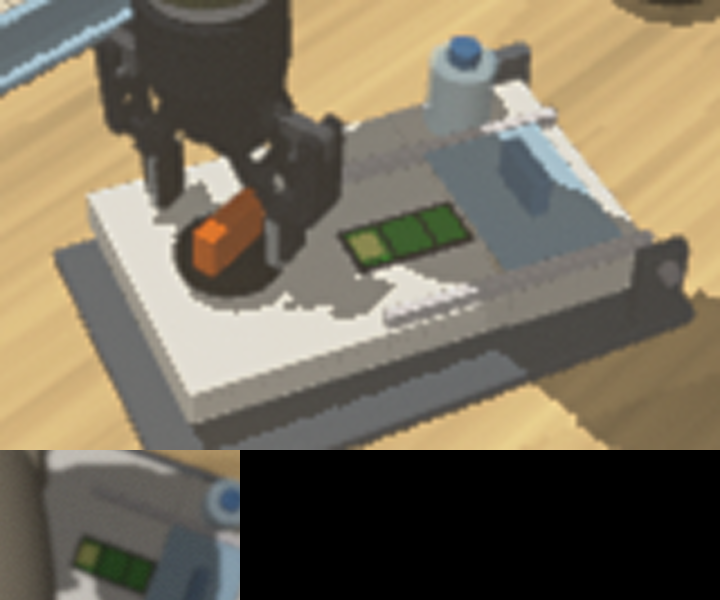

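The fingers stand either side of the orange bar, so I'll close on it.

>>> play_rows(steps=[{"z":0},{"z":0},{"z":0},{"z":0},{"z":0},{"z":0},{"z":0},{"z":0}], claw=0)

```text
schema error: expected keys x, y, z, yaw
```

>>> play_rows(steps=[{"z":0},{"z":-0.1},{"z":-0.2},{"z":-0.3},{"z":-0.4},{"z":-0.5},{"z":-0.6},{"z":-0.6}])

```text
schema error: expected keys x, y, z, yaw
```

```bash
python3 -c "
from h import *
look(5)"
```

```text
7.65 [574.01765695  75.76789753  94.99499129] [-0.55193911  0.44461444 -0.68560798] [0.01243146 0.01792932 0.01463085] 68.20314312897042
```

View pics/v5.png

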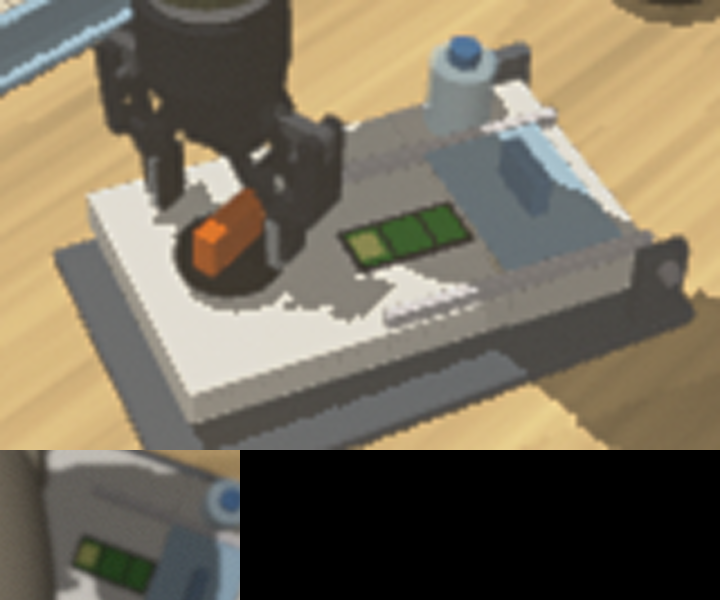

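All four keys are required in every row.

>>> play_rows(steps=[{"x":0,"y":0,"z":0,"yaw":0},{"x":0,"y":0,"z":0,"yaw":0},{"x":0,"y":0,"z":0,"yaw":0},{"x":0,"y":0,"z":0,"yaw":0},{"x":0,"y":0,"z":0,"yaw":0},{"x":0,"y":0,"z":0,"yaw":0},{"x":0,"y":0,"z":0,"yaw":0},{"x":0,"y":0,"z":0,"yaw":0}], claw=0)

```text
t: 8.45
tool_pos: [573.4, 75.8, 94.3]
tcp_rot: [1.075, 1.29, -1.075]
ft_force: [-2.6, -0.3, 2.6]
finger_gap: 12.6
```

```bash
python3 -c "
from h import *
look(6)"
```

```text
8.55 [573.40378782  75.77656245  94.27517899] [-1.99336198 -0.11992535  1.71230413] [-0.0280079   0.16675837  0.03409465] 12.785454040535209
```

View pics/v6.png

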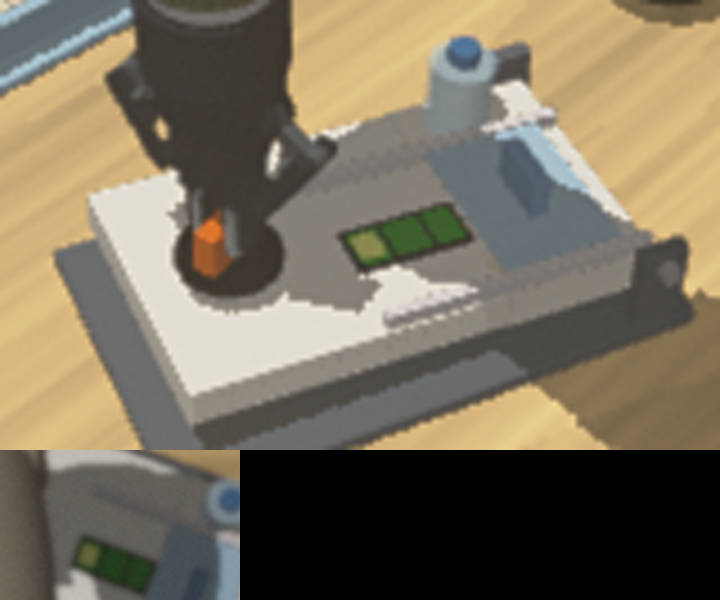

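>>> play_rows(steps=[{"x":0,"y":0.02,"z":-0.2,"yaw":0},{"x":0,"y":0.04,"z":-0.4,"yaw":0},{"x":0.02,"y":0.06,"z":-0.6,"yaw":0},{"x":0.02,"y":0.08,"z":-0.7,"yaw":0},{"x":0.03,"y":0.1,"z":-0.8,"yaw":0},{"x":0.03,"y":0.1,"z":-0.9,"yaw":0},{"x":0.04,"y":0.1,"z":-1.0,"yaw":0},{"x":0.04,"y":0.1,"z":-1.0,"yaw":0}])

```text
t: 9.35
tool_pos: [573.7, 76.6, 84.2]
tcp_rot: [1.074, 1.29, -1.075]
ft_force: [-3.7, -1.2, 4.1]
finger_gap: 12.7
```

```bash
python3 -c "
from h import *
look(7)"
```

```text
9.45 [573.72798551  76.56420287  84.30655879] [-4.43273645 -2.35299863  3.64141948] [-0.76211699  0.75419234  0.01563482] 12.497069518007688
```

View pics/v7.png

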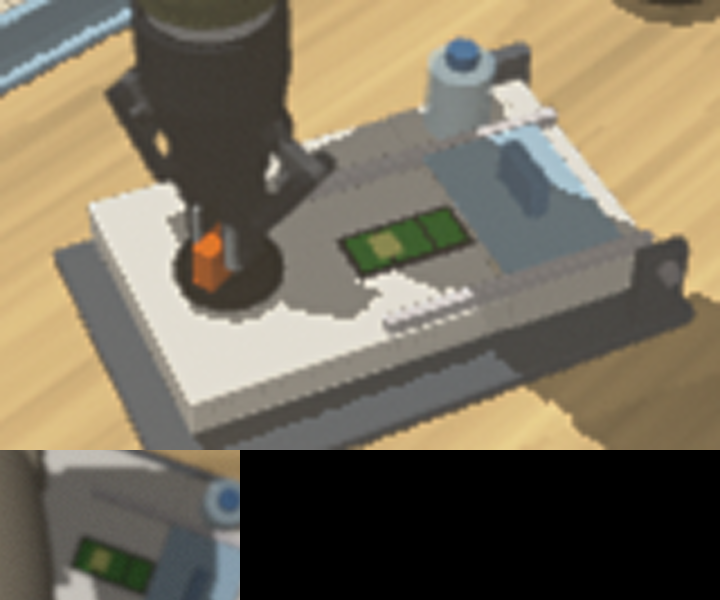

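```bash
cat >> h.py <<'E'
C=np.array([550.5,-12]);Y=np.array([.362,.932]);X=np.array([.932,-.362])
def bub(i,n='side',z=54):
    im=cv2.imread(f'pics/{n[0]}{i}.png')[:,:,::-1].copy()
    hsv=cv2.cvtColor(im,cv2.COLOR_RGB2HSV).astype(int);h,s,v=[hsv[...,k] for k in range(3)]
    def cand(m):
        out=[]
        for a,b in zip(*np.nonzero(m)):
            d=atz(n,(a,b),z)[:2]-C; out.append((d@X,d@Y))
        o=np.array(out); return o[(abs(o[:,0]+15)<30)&(abs(o[:,1]-10)<60)]
    box=np.zeros(h.shape,bool);box[190:235,285:350]=1
    g=cand(box&(h>40)&(h<75)&(s>110)); y=cand(box&(h>22)&(h<=42)&(s>90)&(v>70))
    al=np.r_[g,y]; lo,hi=al[:,1].min(),al[:,1].max()
    print(n,'vial',lo.round(1),hi.round(1),'n',len(g),len(y),'bub',y[:,1].mean().round(1) if len(y) else None,'off',(y[:,1].mean()-(lo+hi)/2).round(1) if len(y) else None, 'x',al[:,0].mean().round(1))
E
python3 -c "
from h import *
for i in(3,4,6,7):
  bub(i);bub(i,'top')"
```

```text
side vial -45.4 16.1 n 121 40 bub 7.0 off 21.6 x -11.2
top vial -40.1 22.0 n 167 44 bub 14.6 off 23.6 x -17.7
side vial -45.4 16.3 n 123 40 bub 7.6 off 22.2 x -11.2
top vial -40.1 22.6 n 154 43 bub 14.9 off 23.7 x -17.3
side vial -46.9 17.2 n 123 44 bub 6.6 off 21.4 x -11.1
top vial -39.2 22.6 n 149 46 bub 14.6 off 22.9 x -17.4
side vial -43.8 17.7 n 130 40 bub -1.9 off 11.2 x -14.2
top vial -39.8 21.1 n 151 45 bub 3.3 off 12.7 x -17.9
```

>>> play_rows(steps=[{"x":0.02,"y":0.02,"z":-0.1,"yaw":0},{"x":0.02,"y":0.04,"z":-0.2,"yaw":0},{"x":0.03,"y":0.05,"z":-0.3,"yaw":0},{"x":0.04,"y":0.05,"z":-0.4,"yaw":0},{"x":0.04,"y":0.05,"z":-0.4,"yaw":0},{"x":0.04,"y":0.05,"z":-0.4,"yaw":0},{"x":0.04,"y":0.05,"z":-0.4,"yaw":0},{"x":0.04,"y":0.05,"z":-0.4,"yaw":0}])

```text
t: 10.25
tool_pos: [573.8, 76.8, 80.5]
tcp_rot: [1.074, 1.289, -1.076]
ft_force: [-6.5, -3.5, 6.8]
finger_gap: 12.8
```

```bash
python3 -c "
from h import *
look(8);bub(8);bub(8,'top')"
```

```text
10.35 [573.78612321  76.75383155  80.5463961 ] [-4.85820481 -2.95732204  6.67597078] [-1.09999921  1.12320503  0.03230465] 12.530653789470936
side vial -43.8 17.7 n 132 37 bub -1.5 off 11.6 x -14.2
top vial -39.8 21.6 n 157 43 bub 3.0 off 12.1 x -17.9
```

>>> play_rows(steps=[{"x":0,"y":0,"z":-0.04,"yaw":3.5},{"x":0,"y":0,"z":-0.08,"yaw":7},{"x":0,"y":0,"z":-0.12,"yaw":10.5},{"x":0,"y":0,"z":-0.17,"yaw":14},{"x":0,"y":0,"z":-0.21,"yaw":17.5},{"x":0,"y":0,"z":-0.25,"yaw":21},{"x":0,"y":0,"z":-0.3,"yaw":24},{"x":0,"y":0,"z":-0.3,"yaw":24}])

```text
t: 11.15
tool_pos: [573.5, 76.7, 77.4]
tcp_rot: [0.755, 1.436, -0.758]
ft_force: [-6.4, -2.0, 6.1]
finger_gap: 12.6
```

```bash
python3 -c "
from h import *
look(9);bub(9);bub(9,'top')"
```

```text
11.25 [573.49488423  76.91731128  77.47122558] [-6.48400919 -2.62865797  6.9649731 ] [-0.9337359   1.07980171  0.03733528] 12.573735682841209
side vial -43.0 18.6 n 128 35 bub -6.3 off 5.9 x -15.5
top vial -39.8 21.6 n 154 44 bub -2.5 off 6.6 x -18.0
```

View pics/v9.png

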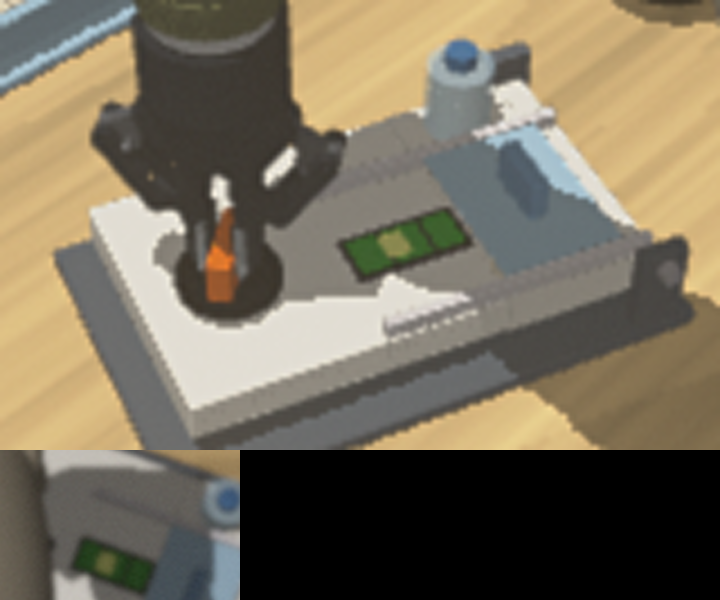

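>>> play_rows(steps=[{"x":-0.02,"y":0,"z":-0.05,"yaw":4},{"x":-0.04,"y":0,"z":-0.1,"yaw":8},{"x":-0.05,"y":0,"z":-0.15,"yaw":12},{"x":-0.05,"y":0,"z":-0.2,"yaw":16},{"x":-0.05,"y":0,"z":-0.25,"yaw":20},{"x":-0.05,"y":0,"z":-0.3,"yaw":24},{"x":-0.05,"y":0,"z":-0.35,"yaw":28},{"x":-0.05,"y":0,"z":-0.35,"yaw":28}])

```text
t: 12.05
tool_pos: [573.1, 76.5, 74.0]
tcp_rot: [0.376, 1.538, -0.378]
ft_force: [-6.9, -3.8, 5.6]
finger_gap: 12.6
```

```bash
python3 -c "
from h import *
look(10);bub(10);bub(10,'top')
im=cv2.imread('pics/s10.png');cv2.imwrite('pics/z10.png',cv2.resize(im[195:235,300:350],None,fx=12,fy=12,interpolation=2))"
```

```text
12.15 [573.11496539  76.51044217  74.02722374] [-6.93349646 -4.10335574  6.31422688] [-1.23316341  0.94670924  0.08374317] 12.538445892505516
side vial -43.0 19.5 n 125 37 bub -11.6 off 0.2 x -17.4
top vial -39.8 21.1 n 146 46 bub -8.2 off 1.1 x -18.3
```

View pics/z10.png

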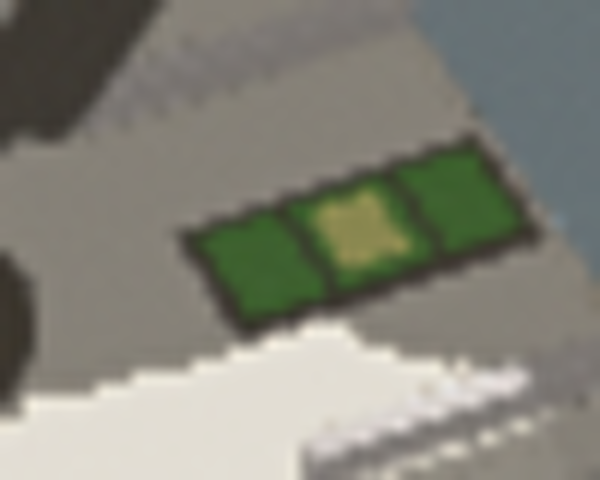

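View pics/v10.png

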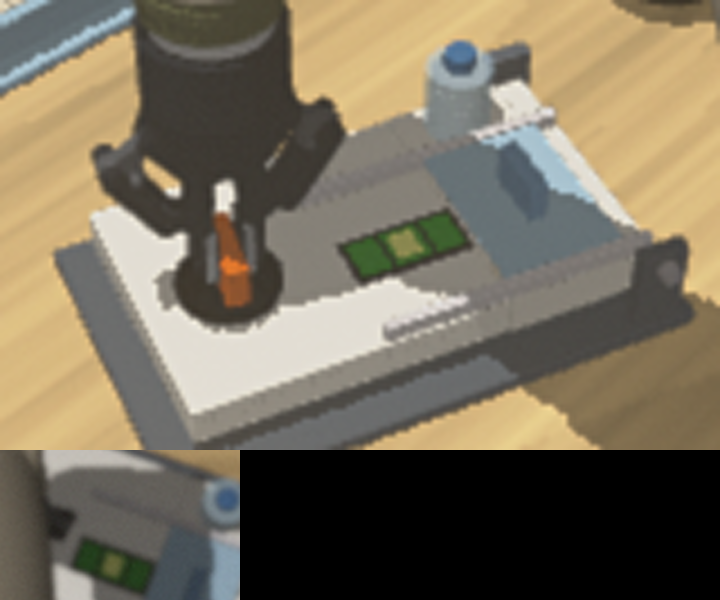

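The bubble is centred within about 1 mm at a press of about 6 N. I'll press 1 mm further for margin and let it settle.

>>> play_rows(steps=[{"x":0,"y":0,"z":-0.05,"yaw":0.5},{"x":0,"y":0,"z":-0.1,"yaw":1.5},{"x":0,"y":0,"z":-0.1,"yaw":1.5},{"x":0,"y":0,"z":-0.1,"yaw":1.5},{"x":0,"y":0,"z":-0.1,"yaw":1.5},{"x":0,"y":0,"z":-0.1,"yaw":1.5},{"x":0,"y":0,"z":-0.1,"yaw":1.5},{"x":0,"y":0,"z":-0.1,"yaw":1.5}])

```text
t: 12.95
tool_pos: [573.1, 76.5, 73.1]
tcp_rot: [0.356, 1.542, -0.359]
ft_force: [-6.5, -3.7, 7.1]
finger_gap: 12.5
```

```bash
python3 -c "
from h import *
look(11);bub(11);bub(11,'top')"
```

```text
13.05 [573.11137692  76.51093817  73.12326286] [-7.14415042 -3.37996284  8.43150638] [-1.2663901   0.95854556 -0.00773404] 12.531268081819302
side vial -43.0 19.5 n 129 37 bub -12.0 off -0.2 x -17.3
top vial -39.8 21.1 n 148 47 bub -8.7 off 0.7 x -18.4
```

View pics/v11.png

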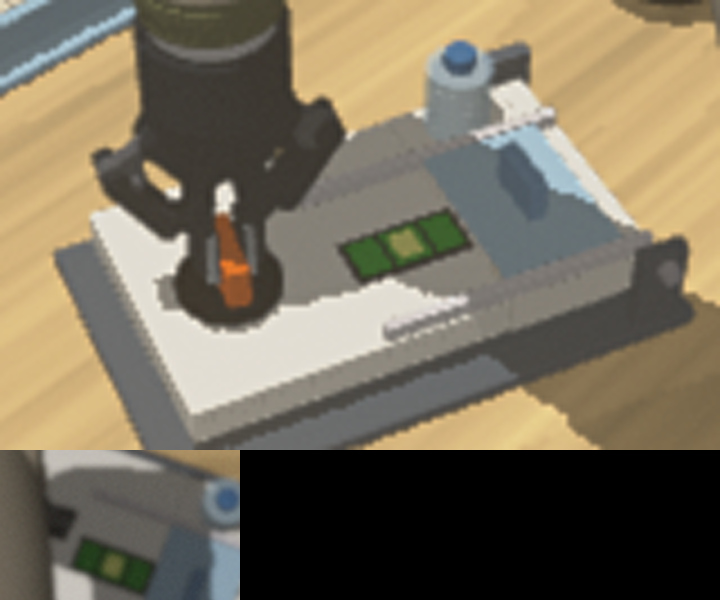

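```bash
python3 -c "
from h import *
print(hand_in())"
```

```text
the job is handed in; nothing more can be done
None
```

The cover is shut, the knob is held pressed, and the bubble is centred. I handed the job in at about t = 13 s; no verdict was reported.

- **Cover:** I pushed it by its fin until it met about 11 N of resistance, which I took as the end stop. Afterwards both cameras showed the compartment fully covered and the fin directly across from the dispenser. I judged this from the pictures and the force; I did not measure the slide itself to within 4 mm.
- **Knob press:** I gripped the orange bar and pressed. Pressing 4 mm deeper did not move the bubble, so I took the foot to be standing on the pad. The last vertical force was 7 to 8.4 N, which works out to about 7 to 9 mm of press.
- **Bubble:** I turned the knob about 53° counterclockwise. The last readings were -0.2 mm from centre in the side camera and +0.7 mm in the top camera.
- **Other checks:** A sideways load of about 8 N stayed on the tool at the end. The gripper kept clear of the loose objects, but I did not measure whether they had moved.

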